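# Clamp the V-block with the over-centre lever

### The job

Without gripping or lifting anything, push the V-block in the clamping fixture along its slideway with the fingertips until it stands flat against the end stop. Then push the red lever over past its centre so that it snaps down and holds the block clamped against the stop, and leave it so. Leave the tools, bolts and tin round about where they are.

Things in the scene. Friction and masses are not known exactly. Their poses are not given: they have to be found in the camera images.
- fixture: grey clamping fixture bolted to the bench: base plate 260 x 110 x 12 mm with slideway, end stop and lever clamp. Origin: centre of the plate's underside, on the bench; z up, x along the slideway towards the stop. The slideway is the 54 mm wide strip of plate (top at z = 12 mm) between two steel rails, 8 mm wide and 10 mm high, from x = -115 to 30 mm.
- stop_face (a point): centre of the end stop's face that the block is pushed against (30 mm along the fixture's x, 24 mm above the bench); same axes as the fixture. The stop is a fixed steel bar, 62 mm wide, 12 mm thick, top 36 mm above the bench.
- lever_pivot (a point): the lever's pivot: 32 mm behind the stop's face, 64 mm above the bench, axis along the fixture's y, between two steel cheeks that reach 77 mm above the bench and, with their feet and the spring beside them, 32 mm to each side; same axes as the fixture.
- lever_tip (a point): centre of the round end of the lever's red handle, 100 mm from the pivot. Handle 20 mm thick over its outer half, ending 10 mm past this point; an 11 mm rod below. Open it leans to the fixture's +x, away from the block (this point 64 mm behind the pivot, 140 mm above the bench); upright, the point is 164 mm high; clamped it leans to -x, over the block.
- lever (a joint): clamp lever, rad: 0 open, arm standing up; 0.7 centre, handle upright; about 1.4 clamped, arm level, its rubber foot (46 mm wide) pressing on the block's top 60 mm before the pivot; stop at 1.45. Arm and handle are one piece. A spring (up to 0.5 N m, 5 N at the handle's end) drives it away from centre: pushed past 0.7 towards the fixture's -x it snaps down and stays.
- v_block: loose steel V-block, 0.45 kg, 55 mm long (x), 50 mm wide (y), 40 mm high, V groove along x in its top; stands between the rails with 2 mm play each side, its x along the fixture's x within a few degrees, 30 to 75 mm short of the stop. Origin: centre of its underside, 12 mm above the bench; 28 mm before the stop's face when home.
- bolt_m16: bystander: loose hex bolt standing on its head beside the fixture, 60 mm high, 29 mm wide
- grease_tin: bystander: loose round tin, 64 mm wide, 40 mm high, behind the fixture; origin centre of underside
- pliers: bystander: loose pliers with red grips, 170 mm long, lying to the right
- loupe: bystander: loose folding loupe lying right of the vice, 68 mm long
- bolt_m12: bystander: loose hex bolt standing right of the vice, 48 mm high
- bolt_m12b: bystander: loose hex bolt standing right of the vice, 63 mm high
Things that resemble listed ones, but are neither listed nor needed, are in the scene too. What is shaped like the v_block but yellow is not meant.

How it is judged:
By the outcome, as a careful person would: the job done as asked, in the order asked, and still so for the second after the job is handed in, with the robot touching nothing.
It also fails if it takes over 45 s, if anything falls off the work surface, if the arm or the gripper's body presses on something with over 40 N, if the wrist force passes 120 N, or if a joint passes its speed limit or range.

### The arm

A 6-joint arm with a two-finger parallel gripper is mounted at the origin on a cart in front of the work surface, level with it; the furniture and walls round the work are solid. World frame = base frame: x ahead of the robot, y to its left, z up, the work surface at z = 0. Lengths are in m, angles in rad, forces in N, time in s.
With the tool pointing down it reaches from about 0.275 to 0.975 m from the base axis. Payload 8.4 kg.
Tool frame: the origin (TCP) lies on the front face of the gripper's body, between the roots of the fingers; the fingertips stand 88 mm ahead of it and the grasp point (between the pads) lies 69 mm ahead of it; y points along the fingers, x is the direction in which the jaws open and shut, and the axes are right-handed (so a half turn about y gives the same grasp; the last joint's range is limited). The gripper opens to 92 mm and grips with 3 to 60 N. Pads are 20 mm wide; open, the fingers measure 128 mm over their backs; the gripper's body (75 mm by 189 mm) begins 69 mm behind the grasp point.
Start: joints at [1.227, 0.353, 1.633, -0, 1.155, -0.002], TCP at [0.209, 0.589, 0.303] pointing down, gripper open.
Joint ranges: [-2.63, 2.63], [-0.92, 2.1], [0.06, 2.66], [-1.3, 4.44], [0, 2.69], [-3.02, 3.02]. Speed limits (rad/s): [2.22, 2.22, 2.79, 3.14, 3.14, 3.14].

### API

Orientations are given as [roll, pitch, yaw] about the fixed x, y, z axes, in that order (R = Rz(yaw) Ry(pitch) Rx(roll)).
In Python, from workcell import manip gives the robot as it stands.
- The arm moves only by the tool jog_arm, never from a script. Its argument "motion" is a list of rows, each a list of 3 entries, a list of its own where there are three numbers: the finger opening in m, from 0 to 0.0919, then the shift along the world's x, y, z in m, then the turn about the world's z in rad. A call has 1 to 12 rows; each row is the pose to reach, as a shift and turn from the pose commanded when the call began; what a row does not reach only later rows make up. A row lasts 1/12 s, in which the tool goes at most 41.7 mm and 7.16 degrees, less where a joint would pass 70% of its speed; a pose out of reach is approached as far as the arm can. A call with a gripper value outside its range is refused whole. The fingers move at their own pace and stop on an object; "force" is the grip in N (left out, the last holds). Time passes only in rows, so rows that repeat a pose let the fingers close. It gives the time, the measured TCP pose, the force and the opening at its end, in the units of the state.
- manip.read_state(): the state, without advancing time (a new reading comes with each control period).
- manip.snapshot(name): name is "scene" or "top"; returns (picture, depth): 400x640x3 uint8, red, green, blue; 400x640 float32, m along the optical axis (not along the pixel's ray), 0 where there is no reading.
- manip.get_calibration(name): a dict with "fx", "fy", "cx", "cy" (pixels), "xyz" and "rotation" of the camera in the world. Camera axes: x right, y up, looking along -z (the intrinsics and any distortion apply to the point x, -y, -z); pixel columns grow to the right and rows downward; lengths in m; the calibration is good to about 2 mm. A picture is of the moment at which its call begins. get_calibration takes no time and is no camera call.
- manip.finish_job(): hands the job in, once; it reports no verdict.
The state is a dict: "t": time; "qpos": joint angles; "dq": joint speeds; "effort": joint torques, N m; "position": TCP position; "ee_rot": TCP orientation; "ft_force": force on the tool from outside, world axes, zero at the start; "torque": the same for the moment, N m; "grip_width": finger opening in m.
Only numpy, scipy, OpenCV 4.12 (cv2) and the standard library are available. Lean on these libraries where they do the work, as an engineer would, in place of code of your own. Each camera call takes 0.05 s, during which the arm holds its last target.

## Working session

There is one attempt and no reset: what is moved stays moved. The work goes in short steps, Python scripts to look and compute and a tool call to move; the robot and the scene stay as the last step left them, time stands still between calls to the robot, and variables do not carry over. Pictures are saved under pics/ and viewed, and the job is handed in when it is done.

Besides the shell and the picture viewer there is one more tool, called by a JSON object that holds its "fn" and its "kwargs". jog_arm: Moves the arm, as the interface text tells. Its arguments: {"type":"object","properties":{"motion":{"type":"array","items":{"type":"array"}},"force":{"type":"number"}},"required":["motion"]}

```bash
mkdir -p pics
cat > h.py <<'E'
import numpy as np, cv2
from workcell import manip
def snap(n,tag):
    p,d=manip.snapshot(n); cv2.imwrite(f'pics/{tag}.png',p[:,:,::-1]); np.savez(f'pics/{tag}.npz',p=p,d=d); return p,d
def world(n,u,v,z):  # z depth -> world
    c=manip.get_calibration(n); R=np.array(c['rotation']); 
    if R.shape!=(3,3):
        from scipy.spatial.transform import Rotation as Ro
        R=Ro.from_euler('xyz',R).as_matrix()
    u=np.asarray(u,float);v=np.asarray(v,float);z=np.asarray(z,float)
    P=np.stack([(u-c['cx'])/c['fx']*z,-(v-c['cy'])/c['fy']*z,-z],-1)
    return P@R.T+np.array(c['xyz'])
def plane(n,u,v,h):
    o=np.array(manip.get_calibration(n)['xyz']); p=world(n,u,v,np.ones(np.shape(u)))
    d=p-o; return o+d*((h-o[2])/d[...,2])[...,None]
E
python3 - <<'E'
from h import *
for n in('scene','top'):
    print(manip.get_calibration(n)); snap(n,n+'0')
print(manip.read_state())
E
```

```text
{'fx': 393.6333767107144, 'fy': 393.6333767107144, 'cx': 315.2743088677519, 'cy': 204.48160708414179, 'xyz': array([ 0.04079848, -0.85538054,  0.68570864]), 'rotation': array([ 1.08033301, -0.0155135 , -0.50344879])}
{'fx': 409.5164636019457, 'fy': 409.5164636019457, 'cx': 317.01394279983106, 'cy': 198.1678801731772, 'xyz': array([0.46885166, 0.074949  , 1.61068039]), 'rotation': array([ 0.06665037, -0.0123341 , -1.57170741])}
{'t': 0.1, 'qpos': array([ 1.22658238e+00,  3.53588730e-01,  1.63406892e+00,  1.80530889e-05,
        1.15517180e+00, -2.41209965e-03]), 'dq': array([ 0.0001639 , -0.0010722 , -0.00352756, -0.00036568,  0.00122598,
        0.00097521]), 'effort': array([-4.70425257e-04, -5.94904375e+01, -3.34924507e+01,  6.98117609e-02,
        1.84820493e-02, -3.97277518e-07]), 'position': array([0.20938045, 0.58852825, 0.30202862]), 'ee_rot': array([-1.57077684e+00,  1.23675461e-03,  1.22898720e+00]), 'ft_force': array([ 0.37089698, -1.27798315,  0.46686791]), 'torque': array([0.03867359, 0.00768453, 0.01918973]), 'grip_width': 0.09208323518120595}
```

View pics/scene0.png

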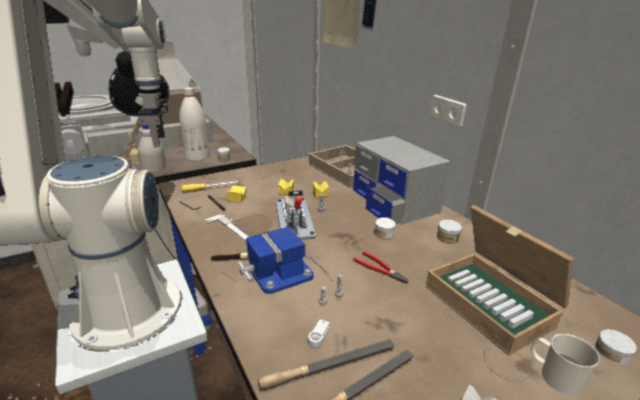

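View pics/top0.png

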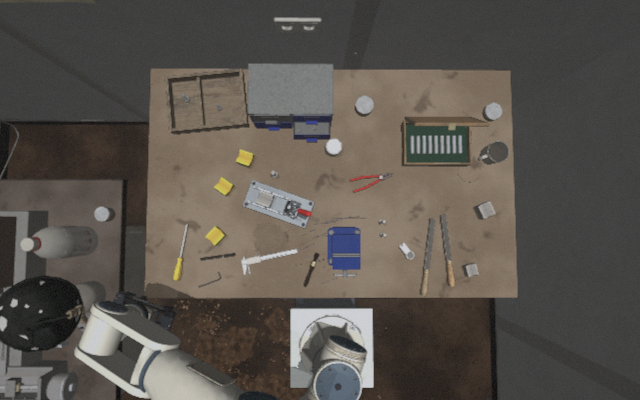

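Run:
```python
import cv2
a=cv2.imread('pics/top0.png')[140:250,190:350]; cv2.imwrite('pics/c1.png',cv2.resize(a,None,fx=5,fy=5,interpolation=2))
a=cv2.imread('pics/scene0.png')[165:255,220:350]; cv2.imwrite('pics/c2.png',cv2.resize(a,None,fx=6,fy=6,interpolation=2))
```

```text
(no output)
```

View pics/c1.png

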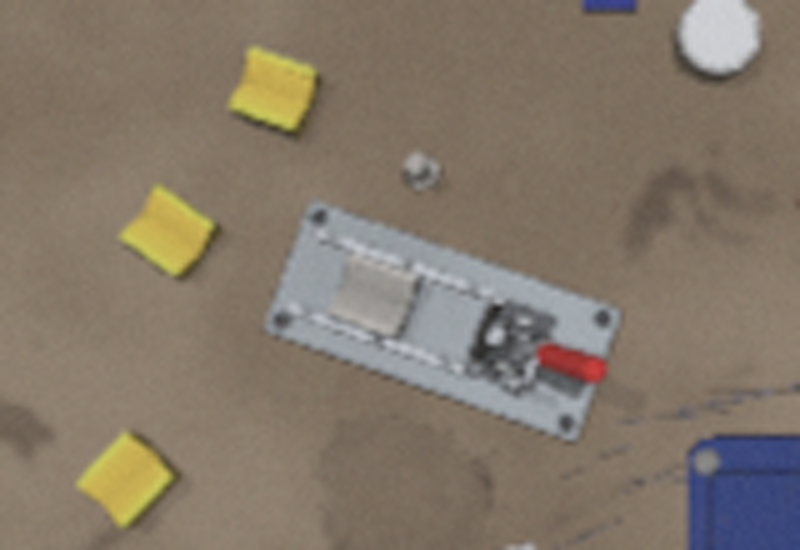

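View pics/c2.png

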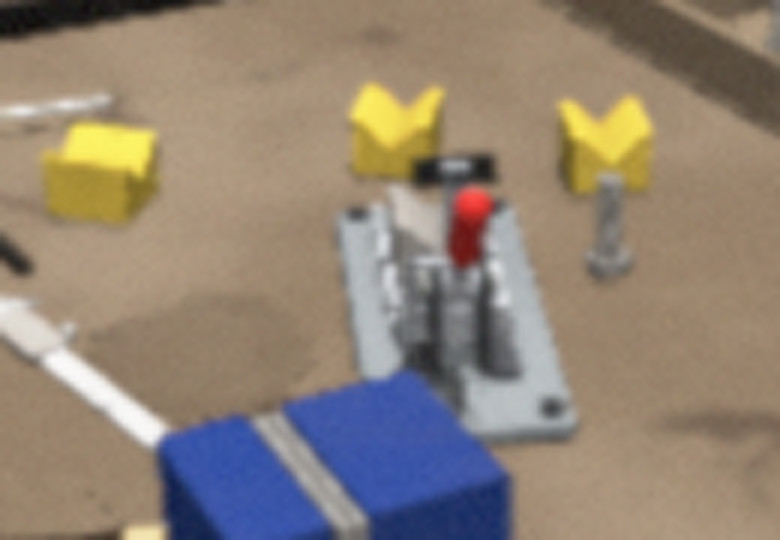

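The grey block sits between the rails at top-view pixel (266,199). The three yellow blocks at (245,158), (223,187) and (215,236) resemble it but stand on the bare bench, so I choose the grey one. The red lever is at (304,213), leaning right and away from the block. The bolt is at (274,174), and the blue vice is below right at (345,248).

Run:
```python
from h import *
D=np.load('pics/top0.npz');p,d=D['p'],D['d']
def cr(l): l=np.array(l,float); return (l[:,0]+.5)/5-.5+190,(l[:,1]+.5)/5-.5+140
u,v=cr([(313,200),(620,312),(577,440),(267,328)])
C=plane('top',u,v,.012); print('corners',C.round(4)); c=C.mean(0)
ax=(C[1]+C[2]-C[0]-C[3]);L=np.linalg.norm(ax)/2;ax/=np.linalg.norm(ax);yaw=np.arctan2(ax[1],ax[0])
print('centre',c,'yaw',yaw,'L',L,'W',np.linalg.norm(C[0]+C[1]-C[2]-C[3])/2)
ay=np.array([-ax[1],ax[0],0])
# depth cloud in fixture frame
vv,uu=np.mgrid[140:250,190:350]; dd=d[140:250,190:350]
P=world('top',uu,vv,dd)-np.array([c[0],c[1],0]); X=P@ax;Y=P@ay;Z=P[...,2]
m=(abs(X)<.02+.13)&(abs(Y)<.027)
for z0 in (.03,):
  b=(Z>.03)&(abs(Y)<.035)&(X<.01)&(X>-.13)
  print('block pts',b.sum(),X[b].min(),X[b].max(),Y[b].min(),Y[b].max(),np.percentile(Z[b],[5,50,95]))
im=p[140:250,190:350].astype(int)
r=(im[...,0]>120)&(im[...,1]<70)&(im[...,2]<70)&(X>0)&(abs(Y)<.1)
print('red',r.sum(),X[r].min(),X[r].max(),Y[r].mean(),Z[r].min(),Z[r].max())
# block outline in colour: top corners from crop at z=.052
u,v=cr([(345,255),(419,276),(405,340),(335,312)])
B=plane('top',u,v,.052)-np.array([c[0],c[1],0]); print(np.c_[B@ax,B@ay])
bx=cr([(420,170),(718,35)]);Q=plane('top',*bx,.03);print('bolt,tin',Q)
# vice points
P2=world('top',*np.meshgrid(np.arange(325,365),np.arange(222,275)),d[222:275,325:365])
q=P2[P2[...,2]>.06];print('vice',q.min(0),q.max(0))
from scipy.spatial.transform import Rotation as R
print(R.from_euler('xyz',manip.read_state()['ee_rot']).as_matrix().round(3))
for X0,Y0 in((.03,0),(.062,0),(.126,0),(-.1,0)): print(X0,(c+X0*ax+Y0*ay)[:2])
```

```text
corners [[0.6485 0.309  0.012 ]
 [0.5605 0.0685 0.012 ]
 [0.4607 0.102  0.012 ]
 [0.5481 0.3438 0.012 ]]
centre [0.55445714 0.20581781 0.012     ] yaw -1.919429365712851 L 0.2565673423132986 W 0.10576423333089185
block pts 196 -0.08083912408233106 -0.007949196944890104 -0.034482682588481035 0.029422288875034272 [0.03386677 0.0464942  0.05724481]
red 56 0.0848681175550372 0.13184324709378234 0.00031556776465116443 0.10405296111462325 0.15841710003674558
[[-0.08434428  0.01973921]
 [-0.02579538  0.02393493]
 [-0.01883083 -0.02548179]
 [-0.07626262 -0.02364493]]
bolt,tin [[ 0.66988173  0.223693    0.03      ]
 [ 0.7760871  -0.00801482  0.03      ]]
vice [ 0.28722135 -0.10049469  0.06031775] [0.46885166 0.074949   1.61068039]
[[ 0.335 -0.    -0.942]
 [ 0.942 -0.001  0.335]
 [-0.001 -1.     0.   ]]
0.03 [0.54420874 0.1776226 ]
0.062 [0.53327711 0.1475477 ]
0.126 [0.51141385 0.0873979 ]
-0.1 [0.58861848 0.29980187]
```

{"fn": "jog_arm", "kwargs": {"motion": [[0,[0.032,-0.023,0],-0.12],[0,[0.064,-0.046,0],-0.24],[0,[0.096,-0.069,0],-0.36],[0,[0.128,-0.092,0],-0.48],[0,[0.16,-0.116,0],-0.6],[0,[0.192,-0.139,0],-0.72],[0,[0.224,-0.162,0],-0.84],[0,[0.256,-0.185,0],-0.96],[0,[0.288,-0.208,0],-1.08],[0,[0.32,-0.231,0],-1.2],[0,[0.352,-0.254,0],-1.32],[0,[0.383,-0.277,0],-1.44]]}}

```text
t: 1.1
position: [0.5938, 0.3103, 0.3024]
ee_rot: [-1.571, 0.0, -0.217]
ft_force: [-0.2, 1.3, 1.1]
grip_width: 0.0142
```

{"fn": "jog_arm", "kwargs": {"motion": [[0,[0,0,0],-0.1],[0,[0,0,-0.03],-0.138],[0,[0,0,-0.06],-0.138],[0,[0,0,-0.09],-0.138],[0,[0,0,-0.09],-0.138]]}}

```text
t: 1.52
position: [0.5896, 0.3101, 0.2064]
ee_rot: [-1.578, 0.007, -0.349]
ft_force: [-1.4, -0.8, -0.3]
grip_width: 0.0009
```

Run:
```python
from h import *
p,d=snap('top','t1');q,e=snap('scene','s1')
s=manip.read_state();print(s['t'],s['position'],s['ee_rot'],s['grip_width'],s['ft_force'])
a=p[140:250,190:350,::-1]; cv2.imwrite('pics/c3.png',cv2.resize(a,None,fx=5,fy=5,interpolation=2))
a=q[120:255,220:350,::-1]; cv2.imwrite('pics/c4.png',cv2.resize(a,None,fx=4,fy=4,interpolation=2))
```

```text
1.6167 [0.59200717 0.31157615 0.21197364] [-1.57282299  0.0018298  -0.34893849] 0.0005795448799102525 [0.76002271 0.05635881 0.14244277]
```

View pics/c4.png

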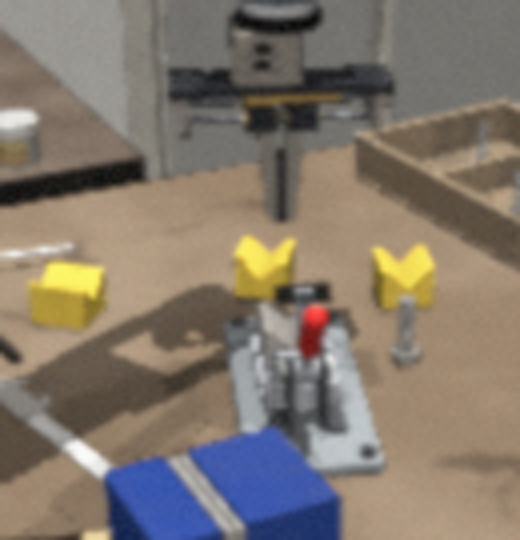

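View pics/c3.png

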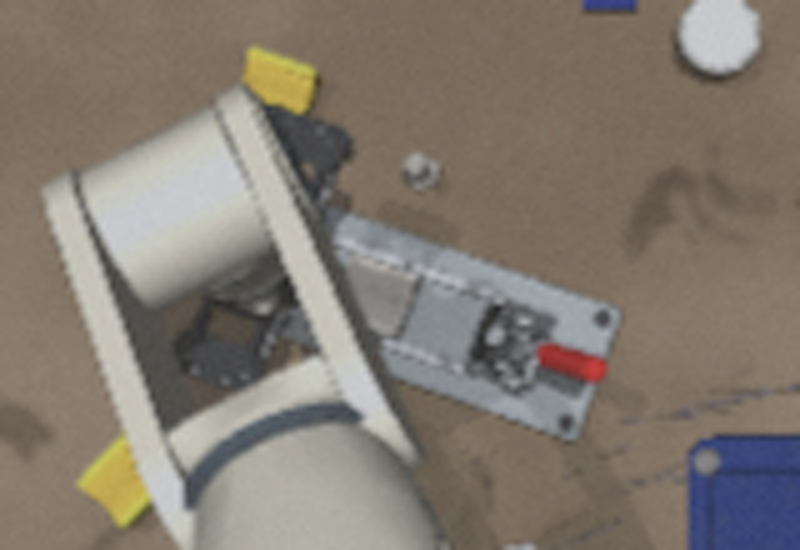

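The closed fingers hang behind the block, and the block and lever are untouched. I'll lower the fingertips to about 30 mm, above the rails, and push slowly towards the stop.

{"fn": "jog_arm", "kwargs": {"motion": [[0,[0,0,-0.03],0],[0,[0,0,-0.06],0],[0,[0,0,-0.085],0],[0,[0,0,-0.094],0],[0,[0,0,-0.094],0],[0,[0,0,-0.094],0]]}}

```text
t: 2.12
position: [0.5934, 0.3124, 0.1205]
ee_rot: [-1.569, -0.001, -0.349]
ft_force: [-0.6, 0.6, -0.1]
grip_width: 0.0006
```

{"fn": "jog_arm", "kwargs": {"motion": [[0,[-0.0015,-0.004,0],0],[0,[-0.003,-0.008,0],0],[0,[-0.0045,-0.012,0],0],[0,[-0.006,-0.016,0],0],[0,[-0.0075,-0.02,0],0],[0,[-0.009,-0.024,0],0],[0,[-0.0105,-0.028,0],0],[0,[-0.012,-0.032,0],0],[0,[-0.0135,-0.036,0],0],[0,[-0.015,-0.04,0],0]]}}

```text
t: 2.95
position: [0.5782, 0.2722, 0.1194]
ee_rot: [-1.569, -0.001, -0.349]
ft_force: [0.9, 4.9, 3.4]
grip_width: 0.0008
```

{"fn": "jog_arm", "kwargs": {"motion": [[0,[-0.0012,-0.0033,0],0],[0,[-0.0024,-0.0066,0],0],[0,[-0.0036,-0.0099,0],0],[0,[-0.0048,-0.0132,0],0],[0,[-0.006,-0.0165,0],0],[0,[-0.0072,-0.0198,0],0],[0,[-0.0084,-0.0231,0],0],[0,[-0.0096,-0.0264,0],0],[0,[-0.0104,-0.0285,0],0]]}}

```text
t: 3.7
position: [0.5678, 0.2436, 0.1194]
ee_rot: [-1.569, -0.001, -0.349]
ft_force: [1.7, 5.7, 4.0]
grip_width: 0.0003
```

{"fn": "jog_arm", "kwargs": {"motion": [[0,[-0.0005,-0.0014,0],0],[0,[-0.001,-0.0028,0],0],[0,[-0.001,-0.0028,0],0]]}}

```text
t: 3.95
position: [0.5667, 0.2407, 0.1193]
ee_rot: [-1.569, -0.001, -0.349]
ft_force: [1.6, 4.4, 3.9]
grip_width: 0.0002
```

{"fn": "jog_arm", "kwargs": {"motion": [[0,[-0.0003,-0.0009,0],0],[0,[-0.0006,-0.0018,0],0],[0,[-0.0006,-0.0018,0],0]]}}

```text
t: 4.2
position: [0.5665, 0.2401, 0.1194]
ee_rot: [-1.567, -0.002, -0.35]
ft_force: [2.6, 9.8, 1.5]
grip_width: 0.0003
```

{"fn": "jog_arm", "kwargs": {"motion": [[0,[-0.0003,-0.0007,0],0],[0,[-0.0005,-0.0014,0],0],[0,[-0.0005,-0.0014,0],0]]}}

```text
t: 4.45
position: [0.5664, 0.2398, 0.1195]
ee_rot: [-1.565, -0.002, -0.35]
ft_force: [3.4, 16.1, 0.2]
grip_width: 0.0005
```

The force is rising while the position has stalled, so the block is on the stop. I'll press slightly more to square it, back off and look.

{"fn": "jog_arm", "kwargs": {"motion": [[0,[-0.0004,-0.0012,0],0],[0,[-0.0007,-0.002,0],0],[0,[-0.0007,-0.002,0],0]]}}

```text
t: 4.7
position: [0.5662, 0.2392, 0.1198]
ee_rot: [-1.562, -0.003, -0.351]
ft_force: [2.5, 24.7, -0.4]
grip_width: 0.0002
```

{"fn": "jog_arm", "kwargs": {"motion": [[0,[0.002,0.006,0],0],[0,[0.012,0.033,0],0],[0,[0.02,0.056,0.01],0],[0,[0.025,0.07,0.05],0],[0,[0.025,0.07,0.09],0],[0,[0.025,0.07,0.11],0],[0,[0.025,0.07,0.11],0]]}}

```text
t: 5.28
position: [0.5909, 0.306, 0.2335]
ee_rot: [-1.567, -0.004, -0.348]
ft_force: [1.5, 0.4, 0.5]
grip_width: 0.0007
```

Run:
```python
from h import *
p,d=snap('top','t2');q,e=snap('scene','s2')
s=manip.read_state();print(s['t'],s['position'],s['ee_rot'],s['grip_width'],s['ft_force'])
a=p[170:240,230:330,::-1]; cv2.imwrite('pics/c5.png',cv2.resize(a,None,fx=8,fy=8,interpolation=2))
```

```text
5.3833 [0.5889058  0.3047825  0.22874546] [-1.57149846e+00  2.36403057e-05 -3.48955839e-01] 0.00047277756929398274 [-0.46100618  0.09969322 -0.88567932]
```

View pics/c5.png

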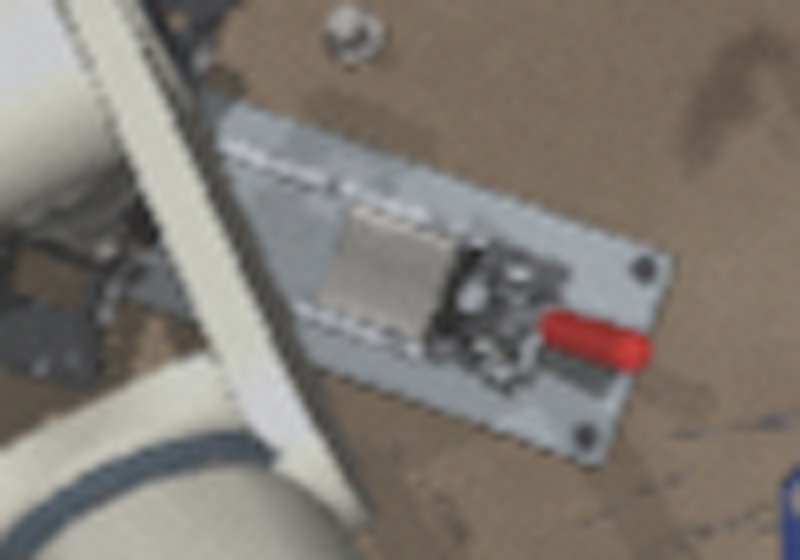

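The block now stands against the stop at crop (385,270), square between the rails. The lever is still open, with its red handle end at crop (635,352). Before moving behind the lever I'll check the vice's height.

Run:
```python
from h import *
D=np.load('pics/top0.npz');d=D['d']
u,v=np.meshgrid(np.arange(322,366),np.arange(222,280));dd=d[222:280,322:366]
P=world('top',u,v,dd);k=(dd>0)&(P[...,2]>.03)&(P[...,2]<.4);q=P[k];print(q.min(0),q.max(0),np.percentile(q[:,2],[50,90]))
p=D['p'];
# red lever tip via both views
for n,f in(('top','t2'),('scene','s2')):
    p=np.load(f'pics/{f}.npz')['p'].astype(int); r=((p[...,0]>120)&(p[...,1]<80)&(p[...,2]<80)).astype(np.uint8)
    k,l,st,ce=cv2.connectedComponentsWithStats(r)
    print(n,[(s.tolist(),c.round(1).tolist()) for s,c in zip(st[1:],ce[1:]) if s[4]>15])
```

```text
[ 0.27529368 -0.10598262  0.03007755] [0.44384501 0.00584623 0.12584124] [0.11487316 0.11937952]
top [([350, 175, 29, 6, 59], [363.8, 177.2]), ([353, 179, 28, 13, 62], [367.0, 185.6]), ([298, 209, 13, 8, 59], [304.2, 212.1])]
scene [([296, 198, 6, 6, 28], [298.5, 199.9]), ([354, 252, 36, 22, 153], [374.0, 263.7])]
```

{"fn": "jog_arm", "kwargs": {"motion": [[0,[0,0,0.035],0],[0,[0,0,0.07],0],[0,[-0.012,-0.033,0.07],0],[0,[-0.025,-0.07,0.07],0],[0,[-0.038,-0.106,0.07],0],[0,[-0.051,-0.142,0.07],0],[0,[-0.064,-0.178,0.07],0],[0,[-0.077,-0.214,0.07],0],[0,[-0.088,-0.247,0.07],0],[0,[-0.094,-0.264,0.07],0],[0,[-0.094,-0.264,0.07],0]]}}

```text
t: 6.3
position: [0.4926, 0.0382, 0.2967]
ee_rot: [-1.574, 0.004, -0.352]
ft_force: [0.6, -0.2, -0.2]
grip_width: 0.0003
```

{"fn": "jog_arm", "kwargs": {"motion": [[0,[0,0,-0.03],0],[0,[0,0,-0.06],0],[0,[0,0,-0.085],0],[0,[0,0,-0.096],0],[0,[0,0,-0.096],0],[0,[0,0,-0.096],0]]}}

```text
t: 6.8
position: [0.4951, 0.0417, 0.2022]
ee_rot: [-1.572, 0.002, -0.349]
ft_force: [0.3, -0.2, 0.3]
grip_width: 0.0002
```

Run:
```python
from h import *
q,e=snap('scene','s3')
s=manip.read_state();print(s['t'],s['position'],s['ee_rot'],s['grip_width'],s['ft_force'])
a=q[120:255,220:350,::-1]; cv2.imwrite('pics/c6.png',cv2.resize(a,None,fx=4,fy=4,interpolation=2))
```

```text
6.85 [0.49571203 0.04169842 0.20308492] [-1.57080474e+00  1.14931342e-04 -3.48695182e-01] 0.0003729586497399792 [ 0.73551857 -0.36472917  0.47842108]
```

View pics/c6.png

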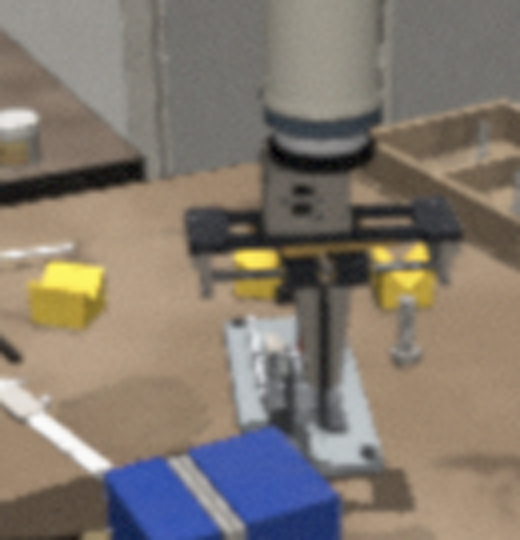

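The closed fingers stand behind the red handle with the tips at about 115 mm. I'll push towards -x.

{"fn": "jog_arm", "kwargs": {"motion": [[0,[-0.003,-0.009,0],0],[0,[-0.007,-0.019,0],0],[0,[-0.009,-0.025,0],0],[0,[-0.011,-0.03,0],0],[0,[-0.013,-0.036,0],0],[0,[-0.015,-0.042,0],0]]}}

```text
t: 7.35
position: [0.4801, -0.0014, 0.203]
ee_rot: [-1.571, -0.0, -0.349]
ft_force: [0.5, 0.4, 0.5]
grip_width: 0.0005
```

That went the wrong way: -ax is world (+0.34,+0.94). It was free air with no contact, so I'll reverse.

{"fn": "jog_arm", "kwargs": {"motion": [[0,[0.008,0.022,0],0],[0,[0.015,0.042,0],0],[0,[0.02,0.055,0],0],[0,[0.023,0.063,0],0],[0,[0.025,0.07,0],0],[0,[0.028,0.077,0],0],[0,[0.031,0.084,0],0]]}}

```text
t: 7.93
position: [0.5101, 0.0812, 0.2031]
ee_rot: [-1.577, 0.001, -0.347]
ft_force: [-5.8, -13.2, 10.6]
grip_width: 0.0004
```

{"fn": "jog_arm", "kwargs": {"motion": [[0,[0.002,0.006,0],0],[0,[0.004,0.012,0],0],[0,[0.006,0.018,0],0],[0,[0.009,0.024,0],0],[0,[0.011,0.03,0],0],[0,[0.013,0.036,0],0]]}}

```text
t: 8.43
position: [0.5243, 0.1195, 0.2027]
ee_rot: [-1.571, 0.0, -0.349]
ft_force: [-0.6, -2.0, 0.9]
grip_width: 0.0004
```

{"fn": "jog_arm", "kwargs": {"motion": [[0,[0.002,0.006,0],0],[0,[0.004,0.012,0],0],[0,[0.006,0.018,0],0],[0,[0.008,0.023,0],0],[0,[0.01,0.028,0],0],[0,[0.01,0.028,0],0]]}}

```text
t: 8.93
position: [0.5348, 0.1484, 0.2027]
ee_rot: [-1.57, -0.0, -0.348]
ft_force: [-1.2, -0.1, 0.2]
grip_width: 0.0005
```

Run:
```python
from h import *
q,e=snap('scene','s4')
s=manip.read_state();print(s['t'],s['position'],s['ft_force'])
a=q[120:255,220:350,::-1]; cv2.imwrite('pics/c7.png',cv2.resize(a,None,fx=4,fy=4,interpolation=2))
```

```text
8.9833 [0.53444583 0.14791874 0.20259573] [ 0.05545656 -0.32249988 -0.30148375]
```

View pics/c7.png

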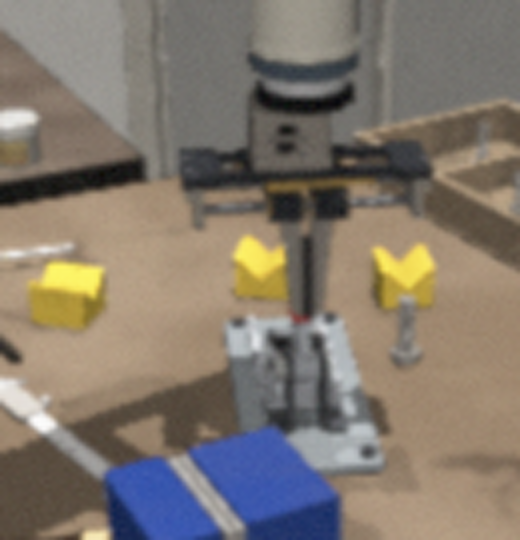

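The lever has snapped over: no force is left on the fingers and the red end shows beyond them at crop (300,320). I'll back off along +x, raise the arm and check.

{"fn": "jog_arm", "kwargs": {"motion": [[0,[-0.008,-0.022,0],0],[0,[-0.018,-0.05,0],0],[0,[-0.026,-0.072,0.02],0],[0,[-0.034,-0.094,0.05],0],[0,[-0.034,-0.105,0.09],0],[0,[-0.034,-0.14,0.11],0],[0,[-0.034,-0.18,0.11],0],[0,[-0.034,-0.22,0.11],0],[0,[-0.034,-0.26,0.11],0],[0,[-0.034,-0.28,0.11],0],[0,[-0.034,-0.28,0.11],0],[0,[-0.034,-0.28,0.11],0]]}}

```text
t: 9.98
position: [0.4999, -0.1335, 0.3125]
ee_rot: [-1.571, 0.0, -0.352]
ft_force: [0.1, 0.7, -0.4]
grip_width: 0.0007
```

Run:
```python
from h import *
p,d=snap('top','t5');q,e=snap('scene','s5')
s=manip.read_state();print(s['t'],s['position'],s['ft_force'])
a=cv2.resize(p[150:240,220:340,::-1],None,fx=6,fy=6,interpolation=2); cv2.imwrite('pics/c8.png',a)
cv2.imwrite('pics/c9.png',cv2.resize(q[165:255,220:350,::-1],None,fx=6,fy=6,interpolation=2))
# measure
c=np.array([.55446,.20582,0]);ax=np.array([np.cos(-1.9194),np.sin(-1.9194),0]);ay=np.array([-ax[1],ax[0],0])
vv,uu=np.mgrid[140:250,190:350];P=world('top',uu,vv,d[140:250,190:350])-c;X=P@ax;Y=P@ay;Z=P[...,2]
im=p[140:250,190:350].astype(int);r=(im[...,0]>120)&(im[...,1]<80)&(im[...,2]<80)&(abs(Y)<.1)&(abs(X)<.15)
print('red',r.sum(),X[r].min(),X[r].max(),Y[r].mean(),np.percentile(Z[r],[5,95]))
p0=np.load('pics/top0.npz')['p']
df=cv2.absdiff(p0,p).max(2)>60; print('changed px', cv2.boundingRect(df.astype(np.uint8)))
```

```text
10.0833 [ 0.50006359 -0.13192897  0.3125215 ] [-0.2366762   1.20000061 -0.70562626]
red 59 -0.00932169220541971 0.03834248535312584 -0.00030446317382963405 [0.11049127 0.15423451]
changed px (75, 186, 350, 214)
```

View pics/c8.png

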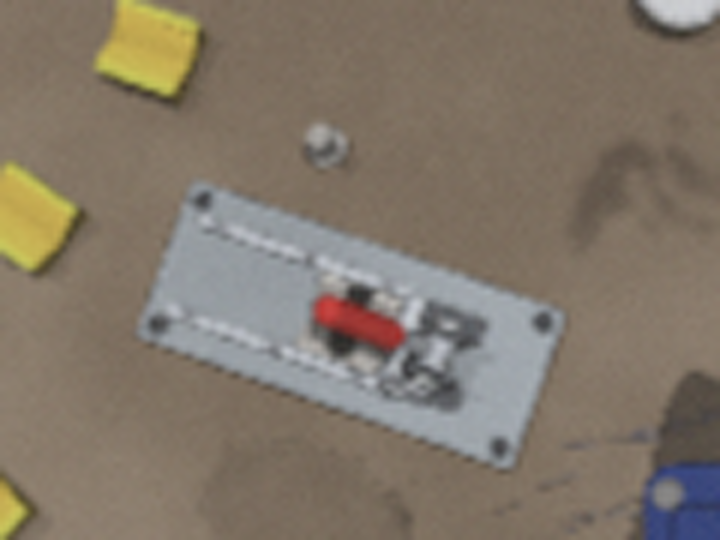

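View pics/c9.png

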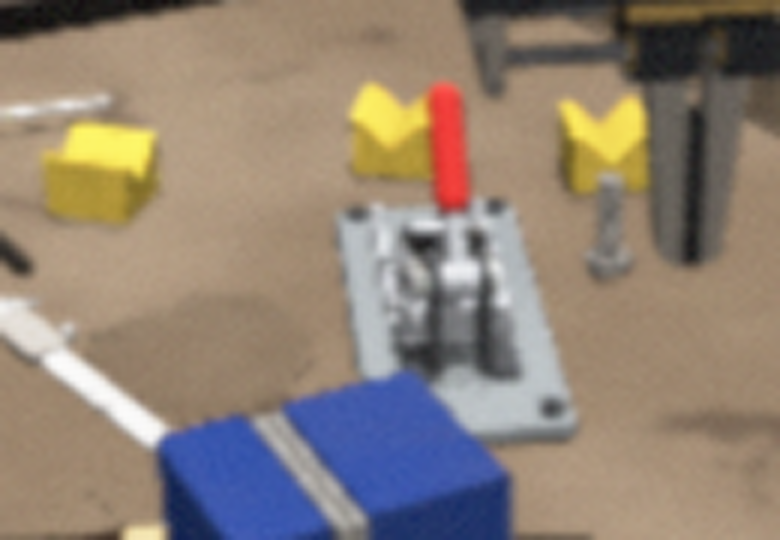

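View pics/s5.png

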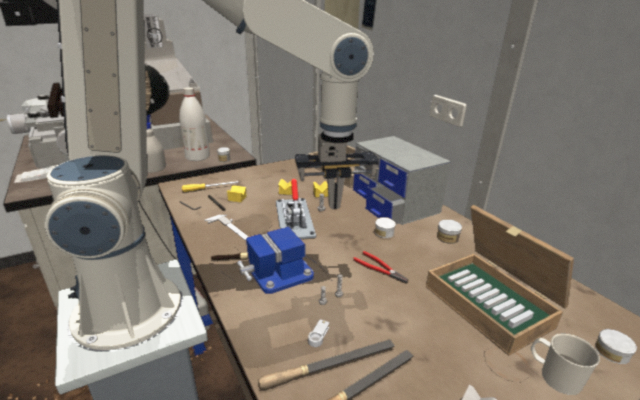

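Run:
```python
from h import *
c=np.array([.55446,.20582,0]);ax=np.array([np.cos(-1.9194),np.sin(-1.9194),0]);ay=np.array([-ax[1],ax[0],0])
l=np.array([(328,276),(303,342)],float);u=(l[:,0]+.5)/6-.5+220;v=(l[:,1]+.5)/6-.5+150
B=plane('top',u,v,.052)-c;print(np.c_[B@ax,B@ay])
print(manip.finish_job())
```

```text
[[-0.02171036  0.02223148]
 [-0.02201986 -0.02252421]]
the job is handed in; nothing more can be done
None
```

The V-block stands flat against the end stop, the red lever is snapped down over it, and the job is handed in at about 10 s of the 45 s allowed.

- **Pushing the block:** I pushed it along the slideway with closed fingertips. At the stop its movement stalled and the force climbed to about 25 N.
- **Pushing the lever:** I then pushed the handle from behind, past its centre, and drew the arm clear.
- **Lever check:** In the last pictures the end of the handle is at about x = -9 mm in the fixture's frame; fully clamped should be about -12 mm. The foot is on the block's top.
- **Block check:** Its two rear corners measure x = -21.7 and -22.0 mm, so it stands square. The home position is -25.5 mm. I put the 3 to 4 mm difference down to pixel error, since the block cannot pass the stop. I could not see the contact at the stop itself, because the lever and foot hide it.
- **Other objects:** Tools, bolts and tin look unmoved in the last pictures.
- **Mistake on the way:** My first lever push went the wrong way, about 45 mm through free air towards the vice. The force reading showed no contact, and I corrected it.

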